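# Hold the red-stoppered glass cell in the light tester's beam

### The arm

A 6-joint arm with a two-finger parallel gripper is mounted at the origin on the work surface. World frame = base frame: x ahead of the robot, y to its left, z up, the work surface at z = 0. Lengths are in m, angles in rad, forces in N, time in s.
With the tool pointing down it reaches from about 0.375 to 0.975 m from the base axis. Payload 3.8 kg.
Tool frame: the origin (TCP) lies on the centre line of the jaws, within the pads' length; the fingertips stand 14 mm ahead of it and the grasp point (between the pads) lies 5 mm behind it (bot.finger_overhang is the distance from the TCP to the fingertips, in m); y points along the fingers, x is the direction in which the jaws open and shut, and the axes are right-handed (so a half turn about y gives the same grasp; the last joint's range is limited). The gripper opens to 85 mm and grips with 20 to 120 N. Pads are 22 mm wide; open, the fingers measure 114 mm over their backs; the gripper's body (76 mm by 85 mm) begins 54 mm behind the grasp point. The pads swing forward as they close: fully open they stand 13 mm farther back than shut.
Start: joints at [-0.037, 0.264, 1.604, -0, 1.274, -0.037], TCP at [0.675, -0, 0.245] pointing down, gripper open.
Joint ranges: [-2.63, 2.63], [-0.94, 2.18], [0.31, 2.57], [-1.31, 4.45], [0, 2.66], [-2.55, 2.55]. Speed limits (rad/s): [2.57, 2.57, 3.14, 3.14, 3.14, 3.14].

### API

Orientations are given as a rotation vector (axis times angle).
In Python, from workcell import readout, read_camera, bot, spotter gives the robot as it stands.
- The arm moves only by the tool jog_arm, never from a script. Its argument "increments" is a list of rows, each a list of 7 numbers: the shift along the tool's x, y, z in m, then the turn, a rotation vector about the tool's x, y, z in rad, then the opening, from 0 (shut) to 1 (fully open). A call has 1 to 10 rows; each row shifts and turns the pose as measured when the row begins, along the tool's axes as they then stand; what a row does not reach is not made up. A row lasts 1/8 s, in which the tool goes at most 62.5 mm and 10.7 degrees, less where a joint would pass 70% of its speed; a pose out of reach is approached as far as the arm can. A call with a gripper value outside its range is refused whole. The fingers move at their own pace and stop on an object; "force" is the grip in N (left out, the last holds). Time passes only in rows, so rows that do not move let the fingers close. It gives the time, the measured TCP pose, the force and the opening at its end, in the units of the state.
- readout.read_state(): the state, without advancing time (a new reading comes with each control period).
- read_camera(name): name is "scene" or "side" or "wrist"; returns a dict with "img" (400x640x3 uint8, blue, green, red), "range_z" (400x640 float32, m along the optical axis (not along the pixel's ray), 0 where there is no reading), "fx", "fy", "cx", "cy" (pixels), "world_from_camera" (4x4, takes a point from camera to world coordinates). Camera axes: x right, y down, z forward; pixel columns grow to the right and rows downward; lengths in m; the calibration is good to about 2 mm. A picture is of the moment at which its call begins.
- bot.finish_job(): hands the job in, once; it reports no verdict.
Trained networks look in a picture, given as the dict that the camera call returned (one of the last four; its "shot" number tells which), for a name from the list of things; names that differ only in an ending like _2 or _b are one class to them, and where a whole thing is asked for, a point or a joint stands for the part that bears it (a point fixed in the world has none). Each returns a list of dicts, best first, with "p" (0 to 1); they miss things now and then, are a little off and sometimes report something else, mostly with a low value. They report only what shows in the picture. A call takes as long as a camera call.
- spotter.masks_of(picture, thing): "mask" (400x640 bool, what is visible of it) and "location" ([column, row] in pixels, amid what is visible of it).
- spotter.spot_point(picture, thing): "location" ([column, row] in pixels: a listed point, or the origin of a listed thing).
The state is a dict: "time": time; "q": joint angles; "joint_vel": joint speeds; "joint_torque": joint torques, N m; "tool_pos": TCP position; "tcp_rot": TCP orientation; "wrist_force": force on the tool from outside, world axes, zero at the start; "torque": the same for the moment, N m; "width": opening from 0.0 (shut) to 1.0 (fully open).
Only numpy, scipy, OpenCV 4.12 (cv2) and the standard library are available. Lean on these libraries where they do the work, as an engineer would, in place of code of your own. Each camera call takes 0.05 s, during which the arm holds its last target. There are 200 camera calls.

### The job

Slide the light tester's shutter fully open by its red tab, then take the glass cell with the red stopper out of the rack by its frosted faces only, and hold it upright in the gap with the light passing straight through its clear faces at the height of its black line, centred on the beam, touching nothing but your fingers. Finish while holding it there: do not put it down or let go. Do not knock the cell against the tester, never touch its clear faces, and leave the other cells and the things on the bench alone.

Things in the scene. Friction and masses are not known exactly. Their poses are not given: they have to be found in the camera images.
- cell_red: glass cell with RED stopper: upright, 30 mm along x, 20 along y, 70 tall, plus a stopper 8 high (22 x 14); 80 g. Origin: centre of its underside, z up. Its two FROSTED white faces (18 mm wide, 70 tall) look along +x and -x, 30 mm apart: grip there, in the upper half. Its two CLEAR faces look along +y and -y. Stands loose in a rack pocket; 45 mm free between neighbouring cells
- cell_red_clear: the clear glass of the red cell (same origin and axes as the cell), the part the fingers must not touch: 20 mm thick along y; the frosted panels cover its x sides
- cell_red_mark (a point): centre of the red cell, 22 mm above its underside, level with the thin black line across each frosted face: the point the light must pass through, along the cell's y
- cell_blue: blue cell: same make as the red one, blue stopper; a bystander, origin at the centre of its underside
- cell_yellow: yellow cell: same make as the red one, yellow stopper; a bystander, origin at the centre of its underside
- rack: grey rack fixed to the bench, 75 mm along x by 200 mm along y, origin at the centre of its underside. Three pockets along its y at -65, 0 and +65 mm, floor 6 mm above the bench, walls up to 16 mm above the bench. Cells stand in it with axes parallel to the rack's; the red one may be in any pocket
- tester: orange light tester, fixed; origin on the bench below mid-gap. Base x -65 to 95, y -115 to 115, 30 mm high. Light runs along its y, 80 mm above the bench, through a gap (y -38 to 38) between black housings (x -25 to 25), tops 102 above the bench: receiver at -y (to -100), lamp at +y (to 108). Meter at x 61 to 87, y -55 to 15, up to 70 above the bench.
- beam (a point): the middle of the light path, centre of the gap, 80 mm above the bench and 50 mm above the tester's base (axes as the tester's)
- shutter (a joint): lamp shutter, m: 0 = closed (blade before the lamp), 0.045 = fully open at its stop; it slides along the tester's -x (towards the robot side) with about 1.5 N of friction and stays where it is left
- shutter_tab (a point): in the red tab of the shutter, 10 mm below its top: the tab is 16 mm along the tester's x, 14 mm along its y, its top 146 mm above the bench, 44 mm above the housings; it moves with the shutter (axes as the tester's), 55 mm to +y of the gap's middle
- cutters: hand cutters with black and orange handles, about 145 mm long, lying flat; a bystander, origin on its underside
- strips: small bundle of dark teal strips, about 90 x 35 mm, 10 mm high; a bystander, origin on its underside
- cleaner: amber bottle, 40 mm across, 85 mm tall; a bystander, origin on its underside
- parts_bin: open blue bin, 100 x 140 x 50 mm; a bystander, origin on its underside
- marker: white pen with a blue cap, 110 mm long, lying; a bystander, origin on its underside

How it is judged:
On the way, in this order (a step that is already met when the one before it is completed fails the run):
1. the shutter is slid fully open (value of joint shutter above 0.038 m), for 0.2 s.
2. the red cell is lifted clear of the rack in the fingers (height (world z) of cell_red above 0.03 m and contact force between the fingers and cell_red above 0.5 N), for 0.2 s.
At the end, for the whole second after the job is handed in: Shutter 38 mm or more open; red cell still, held by frosted faces only, touching nothing else; its mark within 8 mm of the beam sideways and in height, 12 mm of mid-gap along it, clear faces within 0.17 rad of square to it, upright within 0.15 rad; other cells within 15 mm, 0.25 rad (value of joint shutter above 0.038 m and x of cell_red_mark in the frame of beam between -0.008 and 0.008 m and y of cell_red_mark in the frame of beam between -0.012 and 0.012 m and z of cell_red_mark in the frame of beam between -0.008 and 0.008 m and angle between the y axis of cell_red and the y axis of tester, either way round below 0.17 rad and angle between cell_red's own z axis and vertical below 0.15 rad and contact force between the fingers and cell_red above 0.5 N and contact force between the fingers and cell_red_clear below 0.5 N and contact force between cell_red and tester below 0.1 N and height (world z) of cell_red above 0.04 m and linear speed of cell_red below 0.02 m/s and distance of each of cell_blue, cell_yellow from where it was at the start of the episode below 0.015 m and angle between each of cell_blue, cell_yellow's own z axis and vertical below 0.25 rad); the arm keeps its last pose, push and grip.
It fails at once if the fingers press on the red cell's clear faces (contact force between the fingers and cell_red_clear above 0.5 N).
It fails at once if the red cell is knocked against the tester (contact force between cell_red and tester above 3 N).
It fails at once if the blue cell is moved or tipped (distance of cell_blue from where it was at the start of the episode above 0.015 m or angle between cell_blue's own z axis and vertical above 0.25 rad).
It fails at once if the yellow cell is moved or tipped (distance of cell_yellow from where it was at the start of the episode above 0.015 m or angle between cell_yellow's own z axis and vertical above 0.25 rad).
It fails at once if a bystander on the bench is shifted by more than 30 mm (distance of any of cutters, strips, cleaner, parts_bin, marker from where it was at the start of the episode above 0.03 m).
It also fails if it takes over 51 s, if anything falls off the work surface, if the arm or the gripper's body presses on something with over 40 N, if the wrist force passes 120 N, or if a joint passes its speed limit or range.

## Working session

There is one attempt and no reset: what is moved stays moved. The work goes in short steps, Python scripts to look and compute and a tool call to move; the robot and the scene stay as the last step left them, time stands still between calls to the robot, and variables do not carry over. Pictures are saved under pics/ and viewed, about 8 in all and at most 12, crops included, and the job is handed in when it is done.

Besides the shell and the picture viewer there is one more tool, called after "Request:" as name(argument=value, ...), one argument or row to a line, values as JSON. jog_arm: Moves the arm, as the interface text tells. Its arguments: {"type":"object","properties":{"increments":{"type":"array"},"force":{"type":"number"}},"required":["increments"]}

```bash
mkdir -p pics; ls; cat > h.py <<'E'
import numpy as np, cv2
from workcell import readout, read_camera, bot, spotter
from scipy.spatial.transform import Rotation as R
def ray(p,uv):
    T=p["world_from_camera"]; d=np.array([(uv[0]-p["cx"])/p["fx"],(uv[1]-p["cy"])/p["fy"],1.0])
    return T[:3,3],T[:3,:3]@d
def at_depth(p,uv,k=2):
    c,r=int(round(uv[0])),int(round(uv[1])); w=p["range_z"][max(r-k,0):r+k+1,max(c-k,0):c+k+1]; w=w[w>0]
    o,d=ray(p,uv); return o+d*np.median(w) if w.size else None
def at_z(p,uv,z):
    o,d=ray(p,uv); return o+d*(z-o[2])/d[2]
def cloud(p,mask=None):
    m=p["range_z"]>0
    if mask is not None: m&=mask
    v,u=np.nonzero(m); z=p["range_z"][v,u]
    P=np.stack([(u-p["cx"])/p["fx"]*z,(v-p["cy"])/p["fy"]*z,z],1)
    T=p["world_from_camera"]; return P@T[:3,:3].T+T[:3,3]
def tri(rs):
    A=0;b=0
    for o,d in rs:
        d=d/np.linalg.norm(d);M=np.eye(3)-np.outer(d,d);A=A+M;b=b+M@o
    x=np.linalg.solve(A,b); return x,[np.linalg.norm(np.cross(x-o,d/np.linalg.norm(d))) for o,d in rs]
E
python3 - <<'E'
from h import *
s=readout.read_state(); print(s)
ps={n:read_camera(n) for n in("scene","side","wrist")}
for n,p in ps.items():
    cv2.imwrite(f"pics/{n}0.png",p["img"]); print(n,p["world_from_camera"].round(3).tolist(),p["fx"])
np.set_printoptions(precision=4,suppress=True)
for t in ["cell_red","cell_red_mark","cell_blue","cell_yellow","rack","tester","beam","shutter_tab"]:
    rs=[]
    for n,p in ps.items():
        L=spotter.spot_point(p,t)
        if L and L[0]["p"]>.3:
            l=L[0]["location"]; print(t,n,round(L[0]["p"],2),np.round(l,1),at_depth(p,l)); rs.append(ray(p,l))
    if len(rs)>1: print("  tri",*tri(rs))
E
```

```text
pics
{'time': 0.0, 'q': array([-3.68979781e-02,  2.64750801e-01,  1.60539187e+00, -1.55520082e-05,
        1.27373216e+00, -3.68950292e-02]), 'joint_vel': array([-0.0001289 , -0.00018701, -0.00066198, -0.00079289, -0.00032037,
       -0.00081764]), 'joint_torque': array([ 6.10465631e-04, -5.15121067e+01, -3.67308676e+01, -4.07824507e-05,
        1.31324201e-02,  1.46811578e-05]), 'tool_pos': array([6.74280496e-01, 2.11100487e-05, 2.43953956e-01]), 'tcp_rot': array([-1.57072625,  0.00179034,  0.00179288]), 'wrist_force': array([-0.35603382, -0.45632075, -0.25643082]), 'torque': array([0.00449407, 0.03822797, 0.02409598]), 'width': 1.0003316376585267}
scene [[-0.376, 0.701, -0.606, 1.19], [0.927, 0.272, -0.26, 0.197], [-0.017, -0.659, -0.752, 0.892], [0.0, 0.0, 0.0, 1.0]] 452.26140688792475
side [[0.73, -0.433, 0.529, 0.017], [-0.683, -0.469, 0.559, -0.652], [0.006, -0.77, -0.638, 0.754], [0.0, 0.0, 0.0, 1.0]] 396.38116293946473
wrist [[1.0, -0.0, -0.003, 0.674], [-0.001, -0.958, -0.286, 0.073], [-0.003, 0.286, -0.958, 0.374], [0.0, 0.0, 0.0, 1.0]] 325.06339096741493
cell_red scene 0.5
[... 1248 characters left out ...]
3.2] [ 0.5151 -0.2493  0.0152]
rack wrist 0.74 [220.4 342.3] [ 0.5375 -0.2339  0.014 ]
  tri [ 0.5299 -0.2465  0.0002] [np.float64(0.006189889450356454), np.float64(0.0071629284246799655), np.float64(0.0022542410166935967)]
tester side 0.84 [261.3 178.9] [0.5453 0.1536 0.0305]
beam scene 0.88 [430.7 247.8] [0.5313 0.1845 0.0306]
beam side 0.94 [260.8 160.6] [0.6021 0.2319 0.0307]
  tri [0.5667 0.183  0.0736] [np.float64(0.0029093070005148957), np.float64(0.002909307000514766)]
shutter_tab scene 0.59 [461.3 230.5] [0.5517 0.2349 0.144 ]
shutter_tab side 0.64 [242.8 138.1] [0.5457 0.2291 0.1385]
  tri [0.5471 0.2341 0.1367] [np.float64(0.0017398109568605928), np.float64(0.0017398109568606394)]
```

View pics/scene0.png

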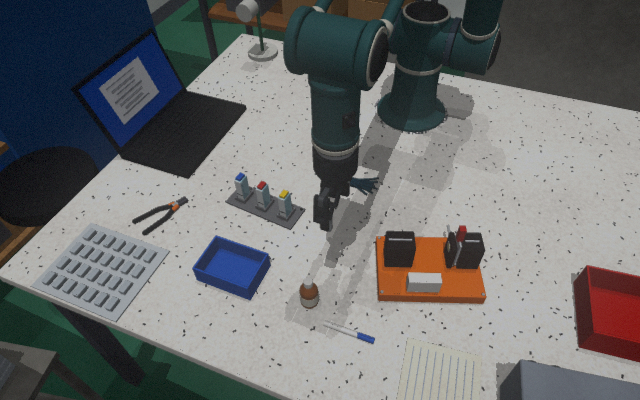

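View pics/side0.png

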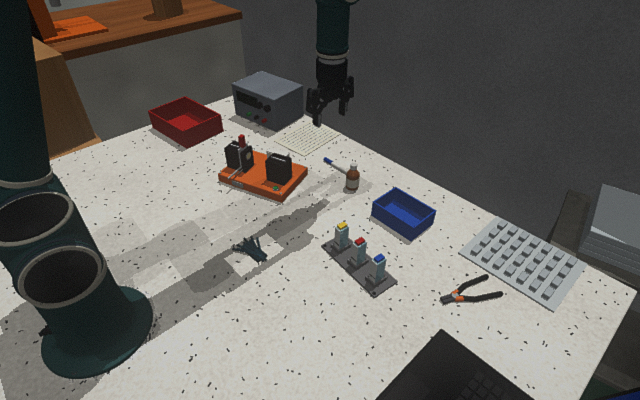

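The scene view shows the rack near (265,205) with blue, red and yellow stoppers (red in the middle), and the tester near (430,265) with its red tab at (461,231). The side view agrees: red cell at (360,250), tab at (242,140). Next I fit the rack and tester poses.

```bash
python3 - <<'E'
from h import *
np.set_printoptions(precision=4,suppress=True)
ps={n:read_camera(n) for n in("scene","side")}
for n,p in ps.items():
    for t,zl,zh in [("tester",.02,.036),("rack",.008,.021)]:
        m=spotter.masks_of(p,t)
        P=cloud(p,m[0]["mask"]); Q=P[(P[:,2]>zl)&(P[:,2]<zh)]
        z=np.median(Q[:,2]); Q=Q[abs(Q[:,2]-z)<.004]
        print(t,n,m[0]["p"],len(Q),"z",z,cv2.minAreaRect((Q[:,:2]*1000).astype(np.float32)))
    for t in ["shutter_tab","cell_red","cell_blue","cell_yellow"]:
        m=spotter.masks_of(p,t)
        if not m: continue
        P=cloud(p,cv2.erode(m[0]["mask"].astype(np.uint8),np.ones((2,2)))>0); P=P[P[:,2]>.06]
        if len(P): print(t,n,m[0]["p"],len(P),P.min(0),P.max(0),np.median(P[P[:,2]>P[:,2].max()-.006],0))
    # housings tops
    C=cloud(p); k=(abs(C[:,2]-.102)<.005)&(C[:,0]>.45)&(C[:,0]<.7)&(C[:,1]>.02)&(C[:,1]<.33); H=C[k]
    for a,b in ((.02,.18),(.18,.33)):
        h=H[(H[:,1]>a)&(H[:,1]<b)]
        if len(h)>5: print("housing",len(h),np.median(h,0),cv2.minAreaRect((h[:,:2]*1000).astype(np.float32)))
    # fine tab cloud
    k=(C[:,2]>.115)&(C[:,2]<.155)&(abs(C[:,0]-.547)<.06)&(abs(C[:,1]-.234)<.06); h=C[k]
    if len(h): print("tab cloud",len(h),h.min(0),h.max(0),np.median(h,0))
E
```

```text
tester scene 0.88 3518 z 0.029812891282896214 ((578.7916259765625, 189.208251953125), (161.2510528564453, 229.48284912109375), 19.921966552734375)Traceback (most recent call last):
  File "<stdin>", line 7, in <module>
IndexError: list index out of range
```

```bash
python3 - <<'E'
from h import *
np.set_printoptions(precision=4,suppress=True)
ps={n:read_camera(n) for n in("scene","side")}
for n,p in ps.items():
    for t,zl,zh in [("tester",.02,.036),("rack",.008,.021)]:
        m=spotter.masks_of(p,t)
        if not m: print("none",t,n); continue
        P=cloud(p,m[0]["mask"]); Q=P[(P[:,2]>zl)&(P[:,2]<zh)]
        z=np.median(Q[:,2]); Q=Q[abs(Q[:,2]-z)<.004]
        print(t,n,m[0]["p"],len(Q),"z",z,cv2.minAreaRect((Q[:,:2]*1000).astype(np.float32)))
    C=cloud(p)
    # rack by geometry
    k=(C[:,2]>.010)&(C[:,2]<.022)&(abs(C[:,0]-.53)<.08)&(abs(C[:,1]+.247)<.13);Q=C[k]
    if len(Q): print("rackgeo",n,len(Q),cv2.minAreaRect((Q[:,:2]*1000).astype(np.float32)))
    for t in ["shutter_tab","cell_red","cell_blue","cell_yellow"]:
        m=spotter.masks_of(p,t)
        if not m: print("none",t,n); continue
        P=cloud(p,m[0]["mask"]); P=P[P[:,2]>.06]
        if len(P): print(t,n,m[0]["p"],len(P),P.min(0),P.max(0),np.median(P[P[:,2]>P[:,2].max()-.006],0))
    k=(C[:,2]>.115)&(C[:,2]<.155)&(abs(C[:,0]-.547)<.06)&(abs(C[:,1]-.234)<.06); h=C[k]
    if len(h): print("tab cloud",len(h),h.min(0),h.max(0),np.median(h,0))
E
```

```text
tester scene 0.89 3582 z 0.029868863775489918 ((578.7337036132812, 189.04273986816406), (161.84683227539062, 229.81884765625), 19.953235626220703)
rack scene 0.96 264 z 0.012120989231488355 ((536.8016357421875, -245.48974609375), (191.3240203857422, 71.43870544433594), 83.34899139404297)
rackgeo scene 305 ((541.1293334960938, -244.7857666015625), (174.08364868164062, 58.72190856933594), 84.44032287597656)
shutter_tab scene 0.76 216 [0.5242 0.227  0.0617] [0.571  0.2462 0.1492] [0.5473 0.236  0.1452]
cell_red scene 0.8 130 [ 0.5191 -0.261   0.0604] [ 0.5507 -0.2384  0.0887] [ 0.5346 -0.249   0.084 ]
cell_blue scene 0.54 133 [ 0.5134 -0.3262  0.0601] [ 0.5429 -0.3024  0.0868] [ 0.5283 -0.3134  0.0834]
cell_yellow scene 0.67 132 [ 0.5191 -0.2619  0.0604] [ 0.5507 -0.2384  0.0887] [ 0.5347 -0.249   0.0841]
tab cloud 114 [0.5372 0.2276 0.1151] [0.5559 0.244  0.1492] [0.551  0.2353 0.1382]
tester side 0.82 1286 z 0.029686272363549038 ((575.5042114257812, 187.82546997070312), (166.2958526611328, 232.28366088867188), 20.288297653198242)
rack side 0.76 230 z 0.013770131321426904 ((532.728759765625, -254.62998962402344), (182.48739624023438, 51.38134002685547), 87.77791595458984)
rackgeo side 346 ((533.0072021484375, -247.4533233642578), (168.12326049804688, 51.38134002685547), 87.77791595458984)
shutter_tab side 0.73 145 [0.5231 0.2185 0.0612] [0.5661 0.2483 0.1481] [0.5444 0.2342 0.1452]
cell_red side 0.82 160 [ 0.5163 -0.2617  0.0601] [ 0.5477 -0.2384  0.0874] [ 0.5323 -0.2505  0.0837]
cell_blue side 0.73 152 [ 0.5101 -0.3257  0.0603] [ 0.5398 -0.3046  0.0864] [ 0.5239 -0.3162  0.0834]
cell_yellow side 0.6 161 [ 0.5163 -0.2617  0.0601] [ 0.5477 -0.2384  0.0874] [ 0.5323 -0.2505  0.0837]
tab cloud 71 [0.5352 0.2254 0.1158] [0.5541 0.2448 0.1481] [0.5411 0.2315 0.1348]
```

Request:
jog_arm(
  increments=[
    [-0.026,0,0.047,0,0,0,0.45],
    [-0.026,0,0.047,0,0,0,0.45],
    [-0.026,0,0.047,0,0,0,0.45],
    [-0.026,0,0.047,0,0,0,0.45],
    [-0.024,0,0.047,0,0,0,0.45],
    [0,0,0,0,-0.175,0,0.45],
    [0,0,0,0,-0.174,0,0.45],
    [0,0,0,0,0,0,0.45],
  ],
)

```text
time: 3.25
tool_pos: [0.5438, 0.2425, 0.2458]
tcp_rot: [-1.552, -0.282, 0.277]
wrist_force: [-0.4, 0.8, -0.5]
width: 0.453
```

```bash
cat >> h.py <<'E'
np.set_printoptions(precision=4,suppress=True)
def delta(target):
    "tool-axes shift to world TCP target; yaw of tool x"
    s=readout.read_state(); Rm=R.from_rotvec(s["tcp_rot"]).as_matrix()
    print("tcp",s["tool_pos"],"yaw",np.degrees(np.arctan2(Rm[1,0],Rm[0,0])),"down",Rm[:,1],"F",s["wrist_force"],"w",s["width"],"t",s["time"])
    print("shift tool",Rm.T@(np.array(target)-s["tool_pos"]))
E
python3 - <<'E'
from h import *
p=read_camera("wrist"); cv2.imwrite("pics/w1.png",p["img"])
for t in ("shutter_tab","beam","tester"):
    L=spotter.spot_point(p,t); print(t,[(l["p"],l["location"],at_depth(p,l["location"])) for l in L[:1]])
C=cloud(p)
k=(C[:,2]>.125)&(C[:,2]<.155)&(abs(C[:,0]-.547)<.05)&(abs(C[:,1]-.234)<.05);h=C[k]
print(len(h)); 
if len(h): print(h.min(0),h.max(0),cv2.minAreaRect((h[:,:2]*1000).astype(np.float32)))
k=(abs(C[:,2]-.102)<.005)&(C[:,0]>.45)&(C[:,0]<.7)&(C[:,1]>.02)&(C[:,1]<.33);h=C[k]
k=h@np.array([-.342,.94,0])<.0  # placeholder split below
v=(h[:,:2]-[.563,.1835])@np.array([-.342,.94])
for g in (h[v<0],h[v>0]):
    if len(g)>5: print("housing",len(g),cv2.minAreaRect((g[:,:2]*1000).astype(np.float32)))
delta([.546,.235,.136])
E
```

```text
shutter_tab [(0.71, [320.5, 207.2], array([0.5432, 0.2405, 0.1467]))]
beam []
tester [(0.97, [317.2, 218.2], array([0.5439, 0.2316, 0.1468]))]
517
[0.5339 0.2277 0.1252] [0.5522 0.2447 0.1486] ((543.0413208007812, 236.533203125), (15.848566055297852, 13.841492652893066), 20.300674438476562)
housing 2821 ((585.0421142578125, 119.87928771972656), (49.88533401489258, 62.29666519165039), 19.306501388549805)
housing 3735 ((537.0359497070312, 253.31008911132812), (49.95319747924805, 69.30073547363281), 19.669767379760742)
tcp [0.5441 0.2419 0.2457] yaw 20.34176157791999 down [ 0.0029  0.0013 -1.    ] F [0.2596 0.0982 0.2921] w 0.4503531436450821 t 3.45
shift tool [-0.001   0.1097 -0.0071]
```

View pics/w1.png

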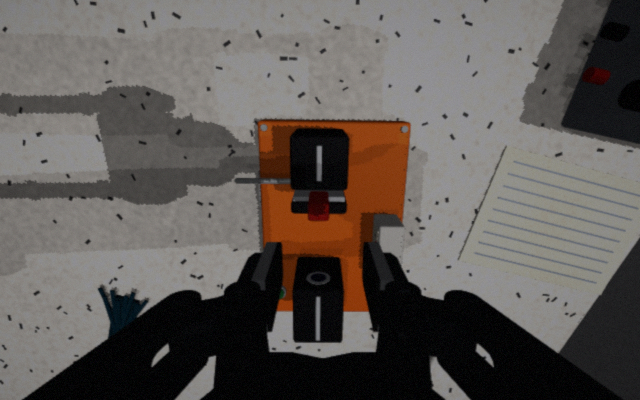

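The wrist view shows the tab at (318,207) before the lamp housing. Fitted from the housings, the tester's origin is (0.5617, 0.1847) with yaw about 20°, and the tab sits at tester x = 0, so the shutter is closed.

Request:
jog_arm(
  increments=[
    [-0.003,0.036,-0.005,0,0,0,0.4],
    [0,0.036,0,0,0,0,0.4],
    [0,0.034,0,0,0,0,0.35],
    [0,0,0,0,0,0,0.35],
    [-0.012,0,0,0,0,0,0.35],
    [-0.012,0,0,0,0,0,0.35],
    [-0.012,0,0,0,0,0,0.35],
  ],
)

```text
time: 4.32
tool_pos: [0.5136, 0.2232, 0.143]
tcp_rot: [-1.551, -0.282, 0.258]
wrist_force: [2.0, 0.4, -0.7]
width: 0.353
```

```bash
python3 - <<'E'
from h import *
delta([.543-.045*.94,.2365-.045*.342,.140])
E
```

```text
tcp [0.5136 0.2232 0.143 ] yaw 19.721999520444164 down [ 0.0141  0.0054 -0.9999] F [ 2.0158  0.38   -0.6866] w 0.35279446397815706 t 4.325
shift tool [-0.0129  0.0028  0.0023]
```

Request:
jog_arm(
  increments=[
    [-0.008,0,0.001,0,0,0,0.35],
    [-0.008,0,0.001,0,0,0,0.35],
    [-0.004,0,0,0,0,0,0.35],
  ],
)

```text
time: 4.7
tool_pos: [0.494, 0.2183, 0.1449]
tcp_rot: [-1.55, -0.287, 0.253]
wrist_force: [10.3, 4.0, -7.4]
width: 0.348
```

Request:
jog_arm(
  increments=[
    [-0.003,0,0,0,0,0,0.35],
    [-0.003,0,0,0,0,0,0.35],
  ],
)

```text
time: 4.95
tool_pos: [0.4938, 0.2183, 0.1458]
tcp_rot: [-1.547, -0.299, 0.241]
wrist_force: [10.2, 3.8, -8.0]
width: 0.352
```

Request:
jog_arm(
  increments=[
    [0.005,0,0,0,0,0,0.5],
    [0,-0.04,0,0,0,0,0.6],
    [0,-0.05,0,0,0,0,1.0],
    [0,0,-0.03,0,0,0,1.0],
  ],
)

```text
time: 5.45
tool_pos: [0.5033, 0.1913, 0.237]
tcp_rot: [-1.547, -0.295, 0.249]
wrist_force: [-0.2, 0.4, 0.1]
width: 0.988
```

```bash
python3 - <<'E'
from h import *
p=read_camera("wrist")
C=cloud(p)
k=(C[:,2]>.130)&(C[:,2]<.155)&(abs(C[:,0]-.52)<.08)&(abs(C[:,1]-.23)<.05);h=C[k]
O=np.array([.5617,.1847]);a=np.radians(19.8);ex=np.array([np.cos(a),np.sin(a)]);ey=np.array([-np.sin(a),np.cos(a)])
if len(h): c=np.array(cv2.minAreaRect((h[:,:2]*1000).astype(np.float32))[0])/1000; print(len(h),c,"tester xy",(c-O)@ex,(c-O)@ey)
p=read_camera("side");cv2.imwrite("pics/s1.png",cv2.resize(p["img"][100:220,180:360],None,fx=4,fy=4))
C=cloud(p)
k=(C[:,2]>.130)&(C[:,2]<.155)&(abs(C[:,0]-.52)<.08)&(abs(C[:,1]-.23)<.05);h=C[k]
if len(h): c=np.median(h,0)[:2]; print(len(h),c,"tester xy",(c-O)@ex,(c-O)@ey)
delta([.533,-.25,.15])
E
```

```text
522 [0.5007 0.2208] tester xy -0.045120935549684334 0.054647549853869874
45 [0.5001 0.2163] tester xy -0.0472045506193136 0.050592185642991054
tcp [0.5018 0.1881 0.2331] yaw 19.656795994201865 down [ 0.0215  0.0074 -0.9997] F [ 0.264   1.4563 -0.8224] w 0.9954686700734897 t 5.55
shift tool [-0.1199  0.0805 -0.4231]
```

Both views put the tab at tester x ≈ -45 mm, so the shutter is fully open. Now over to the red cell.

Request:
jog_arm(
  increments=[
    [0,0,0,0,0.153,0.023,1.0],
    [0,0,0,0,0.152,0,1.0],
    [0,0,0,0,0.152,0,1.0],
    [0.012,0.005,-0.06,0,0,0,1.0],
    [0.012,0.005,-0.06,0,0,0,1.0],
    [0.012,0.005,-0.06,0,0,0,1.0],
    [0.012,0.005,-0.06,0,0,0,1.0],
    [0.012,0.005,-0.06,0,0,0,1.0],
    [0.012,0.005,-0.06,0,0,0,1.0],
    [0.012,0.005,-0.05,0,0,0,1.0],
  ],
)

```text
time: 6.8
tool_pos: [0.5263, -0.231, 0.1873]
tcp_rot: [-1.561, 0.113, -0.081]
wrist_force: [0.5, -0.2, 0.8]
width: 0.999
```

```bash
python3 - <<'E'
from h import *
p=read_camera("wrist");cv2.imwrite("pics/w2.png",p["img"])
C=cloud(p)
k=(C[:,2]>.079)&(C[:,2]<.092)&(abs(C[:,0]-.533)<.05)&(abs(C[:,1]+.25)<.11);h=C[k]
# split by y
for lo,hi in((-.36,-.285),(-.285,-.215),(-.215,-.14)):
    g=h[(h[:,1]>lo)&(h[:,1]<hi)]
    if len(g)>5: print("stopper",len(g),np.median(g[:,2]),cv2.minAreaRect((g[:,:2]*1000).astype(np.float32)))
k=(C[:,2]>.070)&(C[:,2]<.079)&(abs(C[:,0]-.533)<.05)&(abs(C[:,1]+.25)<.035);g=C[k]
if len(g)>5: print("glass top",len(g),np.median(g[:,2]),cv2.minAreaRect((g[:,:2]*1000).astype(np.float32)))
k=(C[:,2]>.011)&(C[:,2]<.02)&(abs(C[:,0]-.533)<.07)&(abs(C[:,1]+.25)<.12);g=C[k]
print("rack",len(g),cv2.minAreaRect((g[:,:2]*1000).astype(np.float32)))
delta([.5335,-.2495,.057])
E
```

```text
stopper 499 0.08468754033622183 ((524.4434204101562, -314.5829162597656), (15.354233741760254, 21.667600631713867), 84.45012664794922)
stopper 559 0.08469233886802663 ((530.3823852539062, -249.38250732421875), (14.974113464355469, 24.61347198486328), 83.77362823486328)
stopper 625 0.08483959283876508 ((538.4132080078125, -185.29739379882812), (14.097599029541016, 21.496761322021484), 83.89630889892578)
glass top 441 0.0767122990072906 ((531.6493530273438, -249.68142700195312), (20.30010414123535, 29.412841796875), 83.2144775390625)
rack 1529 ((531.5319213867188, -250.29388427734375), (162.61224365234375, 42.02333068847656), 83.72608184814453)
tcp [ 0.5266 -0.2367  0.1865] yaw -7.199642229148501 down [-0.0201  0.0044 -0.9998] F [ 1.8274 -3.3664  0.1807] w 0.9976438533308747 t 6.85
shift tool [ 0.0111  0.1293 -0.0121]
```

View pics/w2.png

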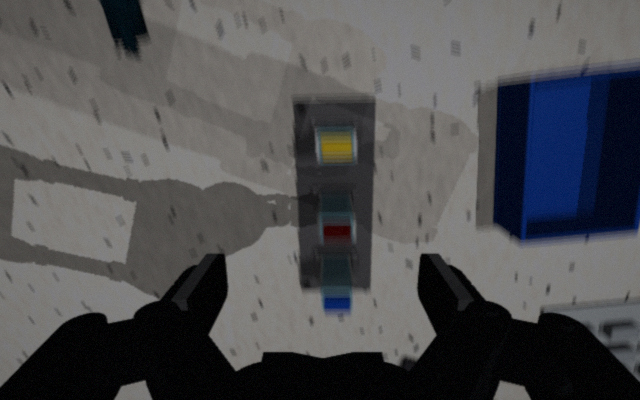

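The wrist view, blurred because the arm was still moving, shows yellow at (336,146), red at (337,230) and blue at (337,300). I settle, trim and look again.

Request:
jog_arm(
  increments=[
    [0.005,0.02,-0.012,0,-0.014,-0.02,1.0],
    [0,0,0,0,0,0,1.0],
    [0,0,0,0,0,0,1.0],
  ],
)

```text
time: 7.22
tool_pos: [0.5284, -0.2487, 0.1639]
tcp_rot: [-1.563, 0.095, -0.087]
wrist_force: [0.3, 0.4, 0.1]
width: 1.002
```

```bash
python3 - <<'E'
from h import *
p=read_camera("wrist")
C=cloud(p)
k=(C[:,2]>.079)&(C[:,2]<.092)&(abs(C[:,0]-.533)<.05)&(abs(C[:,1]+.25)<.11);h=C[k]
for lo,hi in((-.36,-.285),(-.285,-.215),(-.215,-.14)):
    g=h[(h[:,1]>lo)&(h[:,1]<hi)]
    if len(g)>5: print("stopper",len(g),np.median(g[:,2]),cv2.minAreaRect((g[:,:2]*1000).astype(np.float32)))
k=(C[:,2]>.070)&(C[:,2]<.079)&(abs(C[:,0]-.533)<.05)&(abs(C[:,1]+.25)<.035);g=C[k]
if len(g)>5: print("glass top",len(g),np.median(g[:,2]),cv2.minAreaRect((g[:,:2]*1000).astype(np.float32)))
k=(C[:,2]>.011)&(C[:,2]<.02)&(abs(C[:,0]-.533)<.07)&(abs(C[:,1]+.25)<.12);g=C[k]
print("rack",len(g),cv2.minAreaRect((g[:,:2]*1000).astype(np.float32)))
delta([.532,-.250,.057])
E
```

```text
stopper 594 0.08470664211442318 ((524.4929809570312, -313.923095703125), (14.495637893676758, 21.6719970703125), 83.10830688476562)
stopper 671 0.08484222241628364 ((531.6790771484375, -249.44619750976562), (13.808923721313477, 21.241554260253906), 83.66523742675781)
stopper 800 0.08483898701070855 ((538.7108154296875, -185.1980743408203), (13.486464500427246, 21.5892391204834), 83.03130340576172)
glass top 582 0.07681364949236384 ((531.4261474609375, -249.83384704589844), (20.839542388916016, 29.71495819091797), 83.79936981201172)
rack 1719 ((531.6133422851562, -249.8837127685547), (161.732421875, 42.0443115234375), 83.78755950927734)
tcp [ 0.5283 -0.2485  0.1638] yaw -6.626238391483692 down [-0.0052  0.0067 -1.    ] F [ 0.0044  0.4729 -0.6531] w 0.9993807422439225 t 7.275
shift tool [ 0.0045  0.1067 -0.0018]
```

Request:
jog_arm(
  increments=[
    [0.0035,0.036,-0.0015,0,0,0,1.0],
    [0,0.036,0,0,0,0,1.0],
    [0,0.03,0,0,0,0,1.0],
    [0,0.003,0,0,0,0,1.0],
    [0,0,0,0,0,0,1.0],
  ],
)

```text
time: 7.9
tool_pos: [0.5361, -0.2459, 0.0627]
tcp_rot: [-1.565, 0.085, -0.088]
wrist_force: [0.1, 0.3, 0.1]
width: 1.0
```

```bash
python3 - <<'E'
from h import *
delta([.5316,-.2497,.057])
E
```

```text
tcp [ 0.5361 -0.2459  0.0627] yaw -6.323295693658239 down [ 0.0024  0.004  -1.    ] F [0.1357 0.2586 0.1253] w 1.0002317157572942 t 7.9
shift tool [-0.0041  0.0057 -0.0043]
```

Request:
jog_arm(
  increments=[
    [-0.004,0.005,-0.0043,0,0,0,1.0],
    [0,0,0,0,0,0,1.0],
  ],
)

```text
time: 8.15
tool_pos: [0.5333, -0.2505, 0.0604]
tcp_rot: [-1.567, 0.081, -0.091]
wrist_force: [-0.6, 0.9, -0.9]
width: 1.003
```

```bash
python3 - <<'E'
from h import *
delta([.5316,-.2497,.057])
E
```

```text
tcp [ 0.5333 -0.2505  0.0604] yaw -6.282751453527765 down [ 0.0063  0.0018 -1.    ] F [-0.5565  0.8878 -0.887 ] w 1.003300078489419 t 8.15
shift tool [-0.0017  0.0034  0.0006]
```

Request:
jog_arm(
  increments=[
    [-0.0015,0.003,0.0005,0,0,0,1.0],
    [0,0,0,0,0,0,0.6],
    [0,0,0,0,0,0,0.4],
    [0,0,0,0,0,0,0.2],
    [0,0,0,0,0,0,0.2],
    [0,0,0,0,0,0,0.2],
    [0,0,0,0,0,0,0.2],
  ],
  force=30,
)

```text
time: 9.02
tool_pos: [0.5327, -0.2506, 0.0589]
tcp_rot: [-1.568, 0.08, -0.094]
wrist_force: [0.6, 0.1, 0.9]
width: 0.341
```

```bash
python3 - <<'E'
from h import *
delta([.5316,-.2497,.057])
E
```

```text
tcp [ 0.5327 -0.2506  0.0589] yaw -6.321722795796113 down [ 0.0089  0.0006 -1.    ] F [0.5975 0.0567 0.8935] w 0.3409693751727933 t 9.025
shift tool [-0.0012  0.0019  0.0008]
```

Request:
jog_arm(
  increments=[
    [0,0,0,0,0,0,0.2],
    [0,-0.015,0,0,0,0,0.2],
    [0,-0.02,0,0,0,0,0.2],
    [0,-0.03,0,0,0,0,0.2],
    [0,-0.03,0,0,0,0,0.2],
    [0,-0.03,0,0,0,0,0.2],
    [0,-0.02,0,0,0,0,0.2],
    [0,0,0,0,0,0,0.2],
    [0,0,0,0,0,0,0.2],
  ],
)

```text
time: 10.15
tool_pos: [0.5308, -0.2503, 0.2126]
tcp_rot: [-1.568, 0.079, -0.094]
wrist_force: [0.5, 0.0, -1.5]
width: 0.344
```

```bash
python3 - <<'E'
from h import *
p=read_camera("side");cv2.imwrite("pics/s2.png",cv2.resize(p["img"][130:310,270:450],None,fx=3,fy=3))
O=[.5617,.1847,.225]
delta(O)
E
```

```text
tcp [ 0.5309 -0.2503  0.2126] yaw -6.322617997130387 down [ 0.01    0.0001 -0.9999] F [ 0.591  -0.2076 -0.9835] w 0.3452675231437372 t 10.2
shift tool [-0.0172 -0.012   0.4358]
```

View pics/s2.png

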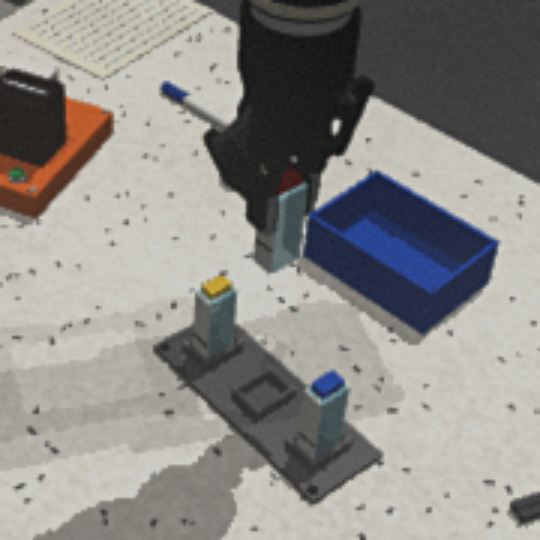

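The cell hangs upright in the fingers at about (285,225) in the crop. The middle pocket is empty, and yellow and blue are standing. Carrying it high to the tester.

Request:
jog_arm(
  increments=[
    [-0.002,-0.003,0.045,0,0,0,0.2],
    [-0.002,-0.003,0.05,0,0,0,0.2],
    [-0.002,-0.003,0.05,0,0,0,0.2],
    [-0.002,-0.003,0.05,0,0,0,0.2],
    [-0.002,0,0.05,0,0,0,0.2],
    [-0.002,0,0.05,0,-0.115,0,0.2],
    [0,0,0,0,-0.115,0,0.2],
    [0,0,0,0,-0.115,0,0.2],
    [0,0,0,0,-0.115,0,0.2],
    [0,0,0,0,0,0,0.2],
  ],
)

```text
time: 11.45
tool_pos: [0.5447, 0.0545, 0.2103]
tcp_rot: [-1.547, -0.275, 0.294]
wrist_force: [-0.6, 0.5, -0.6]
width: 0.342
```

```bash
python3 - <<'E'
from h import *
delta([.5617,.1847,.22])
E
```

```text
tcp [0.5447 0.0545 0.2103] yaw 20.795699516842866 down [-0.013   0.0024 -0.9999] F [-0.5722  0.5101 -0.5978] w 0.34193037185960923 t 11.45
shift tool [ 0.062  -0.0096  0.1157]
```

Request:
jog_arm(
  increments=[
    [0.02,-0.008,0.034,-0.007,0.014,-0.011,0.2],
    [0.02,-0.004,0.034,0,0,0,0.2],
    [0.018,0,0.034,0,0,0,0.2],
    [0.004,0,0.012,0,0,0,0.2],
    [0,0,0,0,0,0,0.2],
    [0,0,0,0,0,0,0.2],
  ],
)

```text
time: 12.2
tool_pos: [0.5622, 0.1832, 0.2173]
tcp_rot: [-1.557, -0.256, 0.269]
wrist_force: [-0.9, -1.1, -0.0]
width: 0.344
```

```bash
python3 - <<'E'
from h import *
p=read_camera("wrist");cv2.imwrite("pics/w3.png",p["img"])
C=cloud(p)
O=np.array([.5617,.1847]);a=np.radians(19.8);ex=np.array([np.cos(a),np.sin(a)]);ey=np.array([-np.sin(a),np.cos(a)])
k=(abs(C[:,2]-.102)<.005)&(C[:,0]>.45)&(C[:,0]<.7)&(C[:,1]>.02)&(C[:,1]<.33);h=C[k];v=(h[:,:2]-O)@ey
for g in (h[v<0],h[v>0]):
    if len(g)>5: print("housing",len(g),cv2.minAreaRect((g[:,:2]*1000).astype(np.float32)))
s=readout.read_state();t=s["tool_pos"]
k=(np.hypot(C[:,0]-t[0],C[:,1]-t[1])<.025)&(C[:,2]>t[2]+.017)&(C[:,2]<t[2]+.035);g=C[k]
if len(g)>5: print("stopper?",len(g),np.median(g,0),cv2.minAreaRect((g[:,:2]*1000).astype(np.float32)))
delta([.5617,.1847,.111])
E
```

```text
housing 6019 ((517.6258544921875, 246.24827575683594), (91.55762481689453, 69.61630249023438), 18.929658889770508)
stopper? 5498 [0.5609 0.1877 0.2422] ((561.6242065429688, 184.73355102539062), (47.04720687866211, 25.1291446685791), 18.35692596435547)
tcp [0.5622 0.183  0.2173] yaw 19.126666867268952 down [-0.0081 -0.0038 -1.    ] F [ 0.5378 -0.6695 -1.091 ] w 0.3501803333846369 t 12.25
shift tool [0.001  0.1063 0.0018]
```

View pics/w3.png

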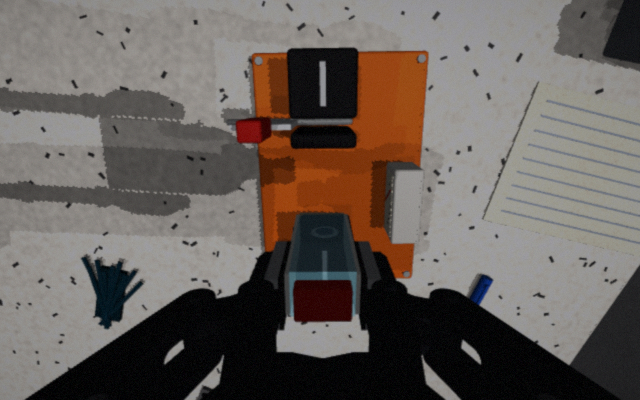

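The wrist view shows the cell at (320,270) square between the housings and the tab open at (252,130). Descending in two stages.

Request:
jog_arm(
  increments=[
    [0.001,0.025,0.002,-0.003,-0.011,-0.008,0.2],
    [0,0.025,0,0,0,0,0.2],
    [0,0.015,0,0,0,0,0.2],
    [0,0,0,0,0,0,0.2],
  ],
)

```text
time: 12.75
tool_pos: [0.5632, 0.1809, 0.1519]
tcp_rot: [-1.559, -0.268, 0.265]
wrist_force: [0.1, -0.1, -0.6]
width: 0.345
```

```bash
python3 - <<'E'
from h import *
delta([.5617,.1847,.111])
E
```

```text
tcp [0.5632 0.1809 0.1519] yaw 19.433532484697817 down [ 0.0027 -0.0045 -1.    ] F [ 0.0967 -0.1376 -0.5788] w 0.3448162617571041 t 12.75
shift tool [-0.0002  0.0408  0.0043]
```

Request:
jog_arm(
  increments=[
    [0,0.015,0.004,0,0,0,0.2],
    [0,0.015,0,0,0,0,0.2],
    [0,0.007,0,0,0,0,0.2],
    [0,0.002,0,0,0,0,0.2],
    [0,0,0,0,0,0,0.2],
  ],
)

```text
time: 13.38
tool_pos: [0.5633, 0.1849, 0.1121]
tcp_rot: [-1.559, -0.27, 0.262]
wrist_force: [0.0, -0.4, -0.3]
width: 0.344
```

```bash
python3 - <<'E'
from h import *
ps={n:read_camera(n) for n in("scene","side")}
O=np.array([.5617,.1847]);a=np.radians(19.8);ex=np.array([np.cos(a),np.sin(a)]);ey=np.array([-np.sin(a),np.cos(a)])
rs=[]
for n,p in ps.items():
    L=spotter.spot_point(p,"cell_red_mark")
    if L: print(n,L[0]["p"],L[0]["location"]); rs.append(ray(p,L[0]["location"]))
    m=spotter.masks_of(p,"cell_red")
    if m: P=cloud(p,m[0]["mask"]); P=P[np.hypot(*(P[:,:2]-O).T)<.04]; print(m[0]["p"],len(P),P.min(0),P.max(0))
if len(rs)==2:
    x,e=tri(rs); print("mark tri",x,e,"tester",(x[:2]-O)@ex,(x[:2]-O)@ey)
cv2.imwrite("pics/s4.png",np.vstack([cv2.resize(ps["side"]["img"][110:200,200:320],None,fx=5,fy=5)[:290],cv2.resize(ps["scene"]["img"][210:310,370:490],None,fx=5,fy=5)[:300]]))
delta([.5617,.1847,.111])
E
```

```text
scene 0.59 [432.0, 244.2]
0.42 138 [0.5413 0.1717 0.0306] [0.5824 0.1992 0.1311]
side 0.67 [259.0, 157.2]Traceback (most recent call last):
  File "<stdin>", line 9, in <module>
    return umr_minimum(a, axis, None, out, keepdims, initial, where)
ValueError: zero-size array to reduction operation minimum which has no identity
```

```bash
python3 - <<'E'
from h import *
ps={n:read_camera(n) for n in("scene","side","wrist")}
O=np.array([.5617,.1847]);a=np.radians(19.8);ex=np.array([np.cos(a),np.sin(a)]);ey=np.array([-np.sin(a),np.cos(a)])
rs=[ray(ps["scene"],[432.0,244.2]),ray(ps["side"],[259.0,157.2])]
x,e=tri(rs); print("mark tri",x,e,"tester",(x[:2]-O)@ex,(x[:2]-O)@ey)
for n in ps:
    C=cloud(ps[n]); q=(C[:,:2]-O)
    k=(abs(q@ex)<.014)&(abs(q@ey)<.012)&(C[:,2]>.122)&(C[:,2]<.15); g=C[k]
    if len(g): z=g[:,2]; print(n,"stopper region",len(g),np.percentile(z,[10,50,90,98]))
    k=(abs(q@ex+.045)<.02)&(abs(q@ey-.055)<.015)&(C[:,2]>.135)&(C[:,2]<.155); g=q[k]
    if len(g): print(n,"tab x",len(g),(g@ex).min(),(g@ex).max())
cv2.imwrite("pics/s4.png",np.vstack([cv2.resize(ps["side"]["img"][118:176,200:320],None,fx=5,fy=5),cv2.resize(ps["scene"]["img"][215:275,370:490],None,fx=5,fy=5)]))
delta([.5617,.1847,.111])
E
```

```text
mark tri [0.5641 0.1846 0.0856] [np.float64(0.001500073412873678), np.float64(0.0015000734128735537)] tester 0.0022559025161142513 -0.0008859200816512145
scene stopper region 24 [0.1234 0.1287 0.1429 0.1471]
scene tab x 33 -0.04679914633161935 -0.03411636245562416
side stopper region 35 [0.1235 0.1327 0.139  0.1429]
side tab x 35 -0.052947423011552176 -0.03532319108705459
wrist stopper region 4347 [0.1273 0.1362 0.1389 0.1394]
wrist tab x 3085 -0.052805809585841745 -0.03624956080965435
tcp [0.5635 0.1849 0.1124] yaw 19.401578002816578 down [ 0.0062 -0.0036 -1.    ] F [ 0.4442 -0.0577 -1.3927] w 0.3425783710721728 t 13.825
shift tool [-0.0017  0.0014  0.0005]
```

View pics/s4.png

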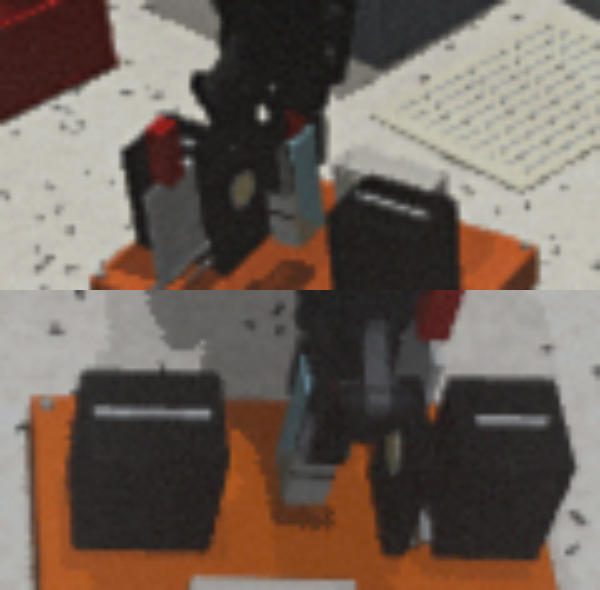

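The cell is upright in the gap, clear of both housings and with the tab open. Its mark is about 1.5–2 mm high, so one small trim.

Request:
jog_arm(
  increments=[
    [-0.0015,0.0025,0,0,0,0.005,0.2],
    [0,0,0,0,0,0,0.2],
    [0,0,0,0,0,0,0.2],
    [0,0,0,0,0,0,0.2],
  ],
)

```text
time: 14.32
tool_pos: [0.5619, 0.1843, 0.1098]
tcp_rot: [-1.56, -0.266, 0.266]
wrist_force: [-1.3, 0.5, -1.0]
width: 0.346
```

```bash
python3 - <<'E'
from h import *
p=read_camera("wrist");C=cloud(p)
O=np.array([.5617,.1847]);a=np.radians(19.8);ex=np.array([np.cos(a),np.sin(a)]);ey=np.array([-np.sin(a),np.cos(a)])
q=C[:,:2]-O;k=(abs(q@ex)<.02)&(abs(q@ey)<.018)&(C[:,2]>.131)&(C[:,2]<.15);g=C[k]
print("stopper top",np.percentile(g[:,2],[50,90]),"rect",cv2.minAreaRect((np.c_[q[k]@ex,q[k]@ey]*1000).astype(np.float32)))
delta([.5617,.1847,.111])
s=readout.read_state();print(abs(s["joint_vel"]).max())
E
```

```text
stopper top [0.1355 0.1421] rect ((-0.12781143188476562, 0.9289398193359375), (24.86359214782715, 39.967323303222656), 89.36227416992188)
tcp [0.5619 0.1843 0.1097] yaw 19.400082130976696 down [ 0.001  -0.0054 -1.    ] F [ 0.2985  0.6503 -0.2534] w 0.34228584326993466 t 14.375
shift tool [-0.     -0.0013  0.0005]
0.0012962232259022548
```

Stopper top is about 0.1355 m, which puts the mark at 0.079–0.080 m. It is centred within 1 mm, the yaw is within 0.5° and the arm is still, so I hand it in.

```bash
python3 -c "
from workcell import bot; print(bot.finish_job())"
```

```text
the job is handed in; nothing more can be done
None
```

The shutter is fully open and the red cell is held upright in the gap on the beam. I handed the job in while still holding it; the system gives no verdict.

- **Shutter:** after the push to the stop, the side and wrist views both put the tab at about -45 mm. The scene view covers only part of the tab but agrees.
- **Grip:** the cell was lifted from the middle pocket by its frosted faces at 30 N. The opening reads about 29 mm, against a 30 mm cell.
- **Position at hand-in:** the gripper's measured position was within 1 mm of the beam sideways and along it. Yaw was within 0.6° of the tester's, tilt under 0.01 rad, and the arm was still.
- **Height of the mark:** the gripper's height and the stopper top both put it at 79–80 mm, against 80 mm. Before the last trim, the trained network read about 4 mm higher than those two. That is still inside the 8 mm limit, and I went with the agreeing pair.
- **Other things:** the blue and yellow cells stood undisturbed in the picture after the lift. I did not measure them or the bench items again at the end. I also did not measure contact on the clear faces directly.

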